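# Dock a tube block in the reader's guides

### The arm

A 6-joint arm with a two-finger parallel gripper is mounted at the origin on a cart in front of the work surface, level with it; the furniture and walls round the work are solid. World frame = base frame: x ahead of the robot, y to its left, z up, the work surface at z = 0. Lengths are in m, angles in rad, forces in N, time in s.
With the tool pointing down it reaches from about 0.375 to 0.925 m from the base axis. Payload 5.7 kg.
Tool frame: the origin (TCP) lies at the very end of the fingers, on their centre line; the grasp point (between the pads) lies 19 mm behind it; z points along the fingers, x is the direction in which the jaws open and shut, and the axes are right-handed (so a half turn about z gives the same grasp; the last joint's range is limited). The gripper opens to 85 mm and grips with 20 to 120 N. Pads are 22 mm wide; open, the fingers measure 114 mm over their backs; the gripper's body (76 mm by 85 mm) begins 54 mm behind the grasp point. The pads swing forward as they close: fully open they stand 13 mm farther back than shut.
Start: joints at [-1.222, 0.359, 1.51, -0, 1.272, -0.115], TCP at [0.268, -0.537, 0.231] pointing down, gripper open.
Joint ranges: [-2.97, 2.97], [-1.01, 2.36], [0.21, 2.38], [-0.96, 4.11], [0.2, 2.71], [-2.98, 2.98]. Speed limits (rad/s): [2.39, 2.39, 3.14, 3.14, 3.14, 3.14].

### API

Orientations are given as a rotation vector (axis times angle).
In Python, from bench import ctrl, imaging gives the robot as it stands.
- The arm moves only by the shell command python3 -m creep 'ROWS' [FORCE]. ROWS is text: rows parted by semicolons, each of 7 numbers parted by spaces: the shift along the world's x, y, z in cm, then the turn, a rotation vector about the world's x, y, z in degrees, then the closure, from -1 (fully open) to 1 (shut), so that 0 is half open. In form: tx ty tz wx wy wz gripper; .... A call has exactly 5 rows; each row is the pose to reach, as a shift and turn from the pose commanded when the call began; what a row does not reach only later rows make up. A row lasts 1/12 s, in which the tool goes at most 41.7 mm and 7.16 degrees, less where a joint would pass 70% of its speed; a pose out of reach is approached as far as the arm can. A call with a gripper value outside its range is refused whole. The fingers move at their own pace and stop on an object; FORCE is the grip in N (left out, the last holds). Time passes only in rows, so rows that repeat a pose let the fingers close, or fill a call up. It gives the time, the measured TCP pose, the force and the opening at its end, in the units of the state.
- ctrl.read_state(): the state, without advancing time (a new reading comes with each control period).
- imaging.read_camera(name): name is "side" or "top"; returns (picture, depth): 420x560x3 uint8, red, green, blue; 420x560 float32, m along the optical axis (not along the pixel's ray), 0 where there is no reading.
- imaging.get_calibration(name): a dict with "mtx" (3x3 intrinsics, pixels), "k1" (the pictures are not rectified: a ray, as slopes to the right and down, at radius r is drawn at 1 + k1 r^2 times it, then the intrinsics apply), "view" (4x4, takes a point from world to camera coordinates). Camera axes: x right, y down, z forward; pixel columns grow to the right and rows downward; lengths in m; the calibration is good to about 2 mm. A picture is of the moment at which its call begins. get_calibration takes no time and is no camera call.
- ctrl.job_done(): hands the job in, once; it reports no verdict.
The state is a dict: "time_s": time; "joint_pos": joint angles; "dq": joint speeds; "joint_torque": joint torques, N m; "ee_pos": TCP position; "tool_rot": TCP orientation; "force": force on the tool from outside, world axes, zero at the start; "torque": the same for the moment, N m; "opening": finger opening in m.
Only numpy, scipy, OpenCV 4.12 (cv2) and the standard library are available. Lean on these libraries where they do the work, as an engineer would, in place of code of your own. Each camera call takes 0.05 s, during which the arm holds its last target.

### The job

Put the tube block in front of the reader's docking nest, then push it lengthwise between the flared guide rails, under the strap, until it is fully home, flat against the rubber end stop, and press it there for a moment with about 10 N, gently: never more than 20 N of the block against the rails or the stop. Let go and leave the block there, and leave everything else on the bench as it stands.

Things in the scene. Friction and masses are not known exactly. Their poses are not given: they have to be found in the camera images.
- block_center (a point): Centre of the loose tube block, half-way up (18 mm over its underside): a smooth, slippery moulded rectangular block with a grid of holes in its top, 96 mm long (its x axis), 56 mm wide (y), 36 mm high (z up), about 0.3 kg. It stands on the bench; grasp it across its 56 mm width. Either end may go first into the nest.
- dock: Docking nest fixed to the bench; it has no floor, the block slides on the bench. Origin on the bench at the middle of the mouth; x points into the nest, y left, z up. Two aluminium rails 24 mm high, 8 mm thick: inner faces 112 mm apart at the mouth (x = 0), converging straight to 59 mm at x = 60 mm, then parallel. White reader housing behind, from x = 155 mm on, 132 mm wide, 105 mm high.
- dock_strap (a point): Middle of the top of the strap that bridges the rails at x = 78 to 102 mm of the nest (underside 42 mm, top 47 mm high): nothing can be lowered in there. Beyond it, facing the mouth, is the rubber end stop on a screw: its face stands 115 to 150 mm in from the mouth as its last user left it, not measured, so it must be felt.
Things that resemble listed ones, but are neither listed nor needed, are in the scene too. Of the things that look like the part that bears block_center, the middle-sized one is meant.

How it is judged:
By the outcome, as a careful person would: the job done as asked, in the order asked, and still so for the second after the job is handed in, with the robot touching nothing.
It also fails if it takes over 58 s, if anything falls off the work surface, if the arm or the gripper's body presses on something with over 40 N, if the wrist force passes 120 N, or if a joint passes its speed limit or range.

## Working session

There is one attempt and no reset: what is moved stays moved. The work goes in short steps, Python scripts to look and compute and a shell command to move; the robot and the scene stay as the last step left them, time stands still between calls to the robot, and variables do not carry over. Pictures are saved under pics/ and viewed, and the job is handed in when it is done.

```bash
ls; mkdir -p pics; python3 - <<'E'
from bench import ctrl, imaging
import cv2,numpy as np
print(ctrl.read_state())
for n in("top","side"):
    p,d=imaging.read_camera(n); cv2.imwrite(f"pics/{n}0.png",p[:,:,::-1]); np.savez(f"{n}0.npz",p=p,d=d)
    print(n,imaging.get_calibration(n))
E
```

```text
pics
{'time_s': 0.0, 'joint_pos': array([-1.22209083e+00,  3.59500287e-01,  1.51146061e+00, -4.38193762e-06,
        1.27252323e+00, -1.15089027e-01]), 'dq': array([-0.00028756, -0.00025297,  0.00141695, -0.002064  , -0.00067335,
        0.0008625 ]), 'joint_torque': array([-1.31389017e-03, -5.27612829e+01, -2.78621954e+01,  1.43510379e-04,
        1.37356823e-02,  2.97271515e-05]), 'ee_pos': array([ 0.26816229, -0.53595152,  0.23044569]), 'tool_rot': array([-2.67152535e+00,  1.65081989e+00,  2.33463586e-03]), 'force': array([-0.16657686, -0.07867946,  0.15218295]), 'torque': array([ 0.00998882,  0.00748756, -0.01925169]), 'opening': 0.08556276213993766}
top {'mtx': array([[410.56397645,   0.        , 271.45575457],
       [  0.        , 410.56397645, 211.7573418 ],
       [  0.        ,   0.        ,   1.        ]]), 'k1': 0.042053078406389166, 'view': array([[-0.02532203, -0.99967372,  0.00335463, -0.11672296],
       [-0.99043191,  0.02463228, -0.13578616,  0.54861296],
       [ 0.13565923, -0.00676091, -0.99073249,  0.94727829],
       [ 0.        ,  0.        ,  0.        ,  1.        ]])}
side {'mtx': array([[492.61276198,   0.        , 272.60707493],
       [  0.        , 492.61276198, 206.25481546],
       [  0.        ,   0.        ,   1.        ]]), 'k1': -0.1219759676518106, 'view': array([[-0.93658454, -0.3499626 , -0.01831855,  0.45177958],
       [-0.16061211,  0.47512186, -0.86513754,  0.17083434],
       [ 0.31146933, -0.80733227, -0.50120002,  0.84448102],
       [ 0.        ,  0.        ,  0.        ,  1.        ]])}
```

View pics/top0.png

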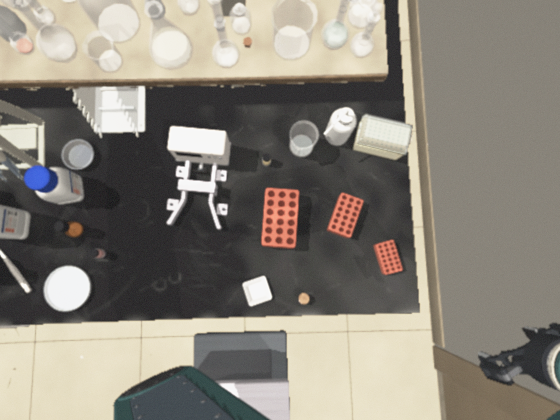

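View pics/side0.png

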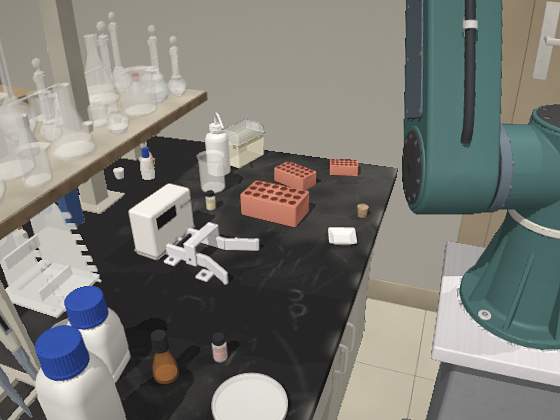

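The top view shows three red blocks: large at (280,218), middle at (346,215) and small at (388,257). The nest is at (197,190), with its mouth facing down in the image (toward the robot) and the housing at (198,145). The middle block is the one described, so I'll measure it next.

```bash
cat > h.py <<'E'
from bench import ctrl, imaging
import cv2,numpy as np
def cal(n):
    c=imaging.get_calibration(n); return np.array(c["mtx"]),c["k1"],np.array(c["view"])
def slopes(n,uv):
    K,k1,V=cal(n); uv=np.atleast_2d(np.float64(uv))
    x=(uv-[K[0,2],K[1,2]])/[K[0,0],K[1,1]]
    rd=np.linalg.norm(x,axis=1,keepdims=True); r=rd.copy()
    for _ in range(30): r=rd/(1+k1*r*r)
    return x/(1+k1*r*r)
def toplane(n,uv,z):
    _,_,V=cal(n); s=slopes(n,uv); d=np.c_[s,np.ones(len(s))]@V[:3,:3]; o=-V[:3,:3].T@V[:3,3]
    return o+d*((z-o[2])/d[:,2])[:,None]
def withdepth(n,uv,dep):
    _,_,V=cal(n); s=slopes(n,uv); z=np.atleast_1d(dep)[:,None]
    return (np.c_[s*z,z]-V[:3,3])@V[:3,:3]
def proj(n,P):
    K,k1,V=cal(n); q=np.atleast_2d(P)@V[:3,:3].T+V[:3,3]; s=q[:,:2]/q[:,2:]
    s=s*(1+k1*(s**2).sum(1,keepdims=True)); return s*[K[0,0],K[1,1]]+[K[0,2],K[1,2]]
def cloud(n,d):
    v,u=np.nonzero(d>0); P=withdepth(n,np.c_[u,v],d[v,u]); out=np.full(d.shape+(3,),np.nan); out[v,u]=P; return out
def red(p):
    h=cv2.cvtColor(p,cv2.COLOR_RGB2HSV)
    return (((h[...,0]<12)|(h[...,0]>170))&(h[...,1]>90)&(h[...,2]>60)).astype(np.uint8)*255
E
python3 - <<'E'
from h import *
f=np.load("top0.npz");p,d=f["p"],f["d"]; C=cloud("top",d)
m=cv2.morphologyEx(red(p),cv2.MORPH_CLOSE,np.ones((5,5)))
cs,_=cv2.findContours(m,0,1)
for c in cs:
    if cv2.contourArea(c)<150: continue
    k=np.zeros_like(m);cv2.drawContours(k,[c],-1,255,-1)
    zz=C[...,2][k>0]; top=np.nanpercentile(zz,90)
    # pixels at the top face
    t=((k>0)&(np.abs(C[...,2]-top)<.008))
    v,u=np.nonzero(t)
    P=toplane("top",np.c_[u,v],top)[:,:2]
    r=cv2.minAreaRect((P*1000).astype(np.float32)); print(cv2.boundingRect(c),"top z",top.round(4),"rect mm",r, cv2.minAreaRect(c))
    print(np.round(cv2.boxPoints(r)))
for n,b in(("top",(150,110,240,160)),("side",(110,150,290,150))):
    q=np.load(n+"0.npz")["p"][b[1]:b[1]+b[3],b[0]:b[0]+b[2]]
    s=800//b[2]
    s=min(3,s)
    cv2.imwrite(f"pics/c_{n}.png",cv2.resize(q[...,::-1],None,fx=s,fy=s,interpolation=cv2.INTER_CUBIC))
np.set_printoptions(precision=0,suppress=True,linewidth=250)
print((C[120:235:5,160:240:6,2]*1000))
E
```

```text
(373, 239, 30, 36) top z 0.0306 rect mm ((431.72857666015625, -405.7268371582031), (75.78514099121094, 46.251590728759766), 13.083579063415527) ((387.9181213378906, 257.15740966796875), (34.278785705566406, 22.333908081054688), 72.47443389892578)
[[ 390. -392.]
 [ 400. -437.]
 [ 474. -420.]
 [ 463. -375.]]
(327, 192, 37, 46) top z 0.039 rect mm ((535.040283203125, -307.10211181640625), (55.92380905151367, 95.94865417480469), 67.90653228759766) ((344.9323425292969, 214.8584747314453), (26.403728485107422, 42.04627227783203), 19.440034866333008)
[[ 480. -315.]
 [ 569. -351.]
 [ 590. -299.]
 [ 501. -263.]]
(261, 187, 39, 62) top z 0.0547 rect mm ((530.8182373046875, -150.14544677734375), (79.5635757446289, 136.65640258789062), 84.51029968261719) ((279.9474792480469, 217.45909118652344), (35.643089294433594, 60.0946159362793), 4.236394882202148)
[[ 459. -183.]
 [ 595. -196.]
 [ 603. -117.]
 [ 467. -104.]]
[[ -1.   1.  -0.   4.   1.  -2.   0.  -2.  -1.   1.  -3.  -1.   1.  -2.]
 [  1.   2.   3.  -1.   1.   2.  -2.  -1.   1.   0.   0.  -2.   0.   2.]
 [ -0.   2. 105. 108. 106. 106. 105. 10
[... 794 characters left out ...]
.  46.  47.  51.  45.  -2.   5.   2.  -1.]
 [ -0.  -2.   1.  -2.  26.   0.  49.  47.  50.  47.  -4.   1.  -2.  -0.]
 [  3.   3.   0.  -0.  27.   4.   1.  -0.   0.   3.   1.   2.   1.   1.]
 [  0.  -1.   6.   3.  22.   3.   1.   3.   2.   1.   2.  -0.  -2.  -1.]
 [ -1.  -2.   9.  28.   2.   3.  -1.  -1.   0.   1.   5.   6.  -1.   3.]
 [  5.   2.   0.  26.  -2.  -1.   3.   1.  -2.  21.   6.   4.   2.  -1.]
 [  1.   1.  23.   3.  -1.   1.   1.   0.  -0.  25.  -0.  -0.   2.  -0.]
 [  1.  -2.  26.   0.   1.  -2.   2.   3.   2.   4.  -0.   2.   3.   1.]
 [  3.   1.  -0.  -1.  -1.   0.   1.  -0.   0.   2.   3.   1.   3.  -1.]
 [ -0.   2.   1.   4.   0.   2.  -3.   1.   3.   3.  -3.  nan   0.  -2.]]
```

View pics/c_top.png

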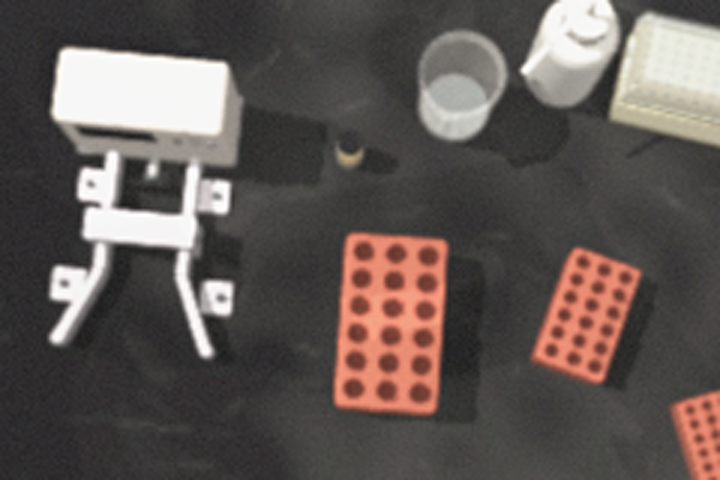

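View pics/c_side.png

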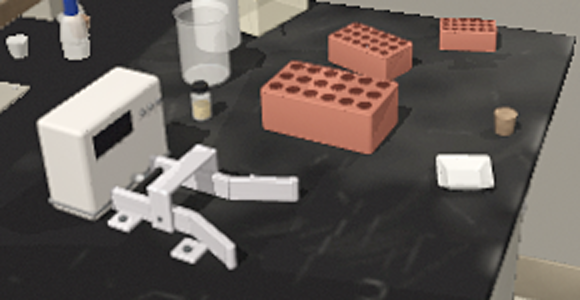

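The middle block measures 96 x 56 mm, as specified, at about (0.535,-0.307) with its long axis at -22°. Next is the nest.

```bash
python3 - <<'E'
from h import *
f=np.load("top0.npz");p,d=f["p"],f["d"]; C=cloud("top",d)
q=p[120:235,160:240]
cv2.imwrite("pics/dz.png",cv2.resize(q[...,::-1],None,fx=5,fy=5,interpolation=cv2.INTER_CUBIC))
# housing top
m=(C[...,2]>.098)&(C[...,2]<.115); m[:, :160]=0;m[:,240:]=0;m[:120]=0;m[175:]=0
m=cv2.morphologyEx(m.astype(np.uint8),cv2.MORPH_OPEN,np.ones((3,3)));v,u=np.nonzero(m)
r=cv2.minAreaRect((toplane("top",np.c_[u,v],.105)[:,:2]*1000).astype(np.float32));print("housing",r,cv2.boxPoints(r).round())
g=cv2.cvtColor(p,cv2.COLOR_RGB2GRAY)
m=(C[...,2]>.038)&(C[...,2]<.056); m[:, :160]=0;m[:,240:]=0;m[:172]=0;m[200:]=0
v,u=np.nonzero(m)
r=cv2.minAreaRect((toplane("top",np.c_[u,v],.047)[:,:2]*1000).astype(np.float32));print("strap",r,cv2.boxPoints(r).round())
_,_,V=cal("top");print(-V[:3,:3].T@V[:3,3])
m=red(p);m[:,:320]=0;m[:,370:]=0;m[240:]=0;m=cv2.morphologyEx(m,cv2.MORPH_CLOSE,np.ones((5,5)));
print("holes/edge block z check",np.nanmedian(C[205:225,340:350,2]))
E
```

```text
housing ((704.716552734375, 35.21897888183594), (128.4653778076172, 58.01393508911133), 83.39098358154297) [[669. -25.]
 [726. -32.]
 [741.  96.]
 [683. 102.]]
strap ((612.1907348632812, 46.99821853637695), (87.76301574707031, 24.71306800842285), 83.18208312988281) [[595.   5.]
 [619.   2.]
 [630.  89.]
 [605.  92.]]
[ 0.41190108 -0.12379399  1.01338498]
holes/edge block z check 0.03698137656612879
```

View pics/dz.png

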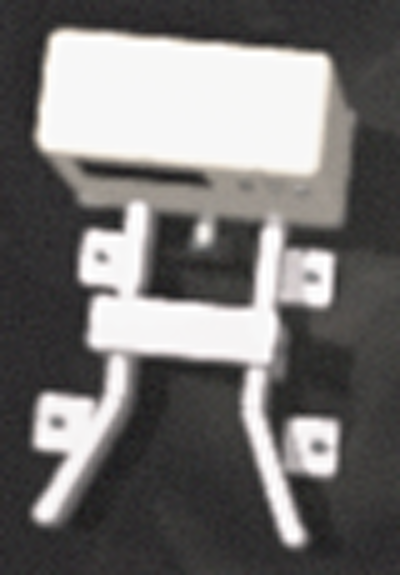

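```bash
python3 - <<'E'
from h import *
np.set_printoptions(precision=1,suppress=True)
def c(x,y): return [160+(x+.5)/5-.5,120+(y+.5)/5-.5]
f=np.load("top0.npz");p=f["p"]
pts={"tipL outer":(33,510),"tipL inner":(58,522),"tipR inner":(283,545),"tipR outer":(306,538),"Rkink inner":(243,410),"R inner strap":(246,372),"Lkink outer":(105,405),"L outer strap":(107,362),"R inner far":(259,240),"L outer far":(126,205)}
th=np.radians(-6.7);ax=np.array([np.cos(th),np.sin(th)]);ay=np.array([-ax[1],ax[0]]);o=np.array([.5228,.0575])
for k,v in pts.items():
    w=toplane("top",c(*v),.024)[0]; print(k,w*1000,"dock",(w[:2]-o)@ax*1000,(w[:2]-o)@ay*1000)
# automated: bright profile rows for rails in dock frame at z=24
g=cv2.cvtColor(p,cv2.COLOR_RGB2GRAY).astype(np.float32)
s=np.arange(-85,85.1,.5)
for x in (5,15,25,35,45,55,62,66,70,74,108,112,116,120,125,130,135,140,145):
    P=np.c_[o+ax*x/1e3+ay*s[:,None]/1e3,np.full(len(s),.024)]
    uv=proj("top",P).astype(np.float32)
    pr=cv2.remap(g,uv[:,:1],uv[:,1:],cv2.INTER_LINEAR).ravel()
    b=(pr>120).astype(int);e=np.nonzero(np.diff(b))[0]
    print(x,[ (s[i],'+' if b[i+1] else '-') for i in e])
E
```

```text
tipL outer [529.7 124.2  24. ] dock -0.9276439570985607 67.09371490497675
tipL inner [523.6 112.2  24. ] dock -5.61751602423193 54.40840390650197
tipR inner [509.6   3.9  24. ] dock -6.819519868837216 -54.73605522166765
tipR outer [512.8  -7.2  24. ] dock -2.429499175843145 -65.41381349422852
Rkink inner [576.2  22.9  24. ] dock 57.053542683164075 -28.11505833920759
R inner strap [595.   21.4  24. ] dock 75.87707510674873 -27.467797240199328
Lkink outer [580.3  89.9  24. ] dock 53.31240666113885 38.8700327304611
L outer strap [601.5  89.   24. ] dock 74.52577957734438 40.46834312570149
R inner far [660.8  14.6  24. ] dock 142.10450135822592 -26.49228241741484
L outer far [680.   79.9  24. ] dock 153.52194007801765 40.5913473328043
5 [(np.float64(-62.0), '+'), (np.float64(-49.0), '-'), (np.float64(50.0), '+'), (np.float64(65.0), '-')]
15 [(np.float64(-57.5), '+'), (np.float64(-44.5), '-'), (np.float64(45.5), '+'), (np.float64(60.0), '-')]
25 [(np.float64(-53.0), '+'), (np.float64(-40.0), '-'), (np.float64(41.0), '+'), (np.float64(56.0), '-')]
35 [(np.float64(-77.0), '+'), (np.float64(
[... 1165 characters left out ...]
64(60.5), '-')]
125 [(np.float64(-66.0), '+'), (np.float64(-26.0), '-'), (np.float64(27.0), '+'), (np.float64(60.5), '-')]
130 [(np.float64(-65.5), '+'), (np.float64(-26.0), '-'), (np.float64(27.0), '+'), (np.float64(60.5), '-')]
135 [(np.float64(-65.5), '+'), (np.float64(-26.5), '-'), (np.float64(26.5), '+'), (np.float64(60.0), '-')]
140 [(np.float64(-61.5), '+'), (np.float64(-51.0), '-'), (np.float64(-40.5), '+'), (np.float64(-26.5), '-'), (np.float64(-4.5), '+'), (np.float64(5.5), '-'), (np.float64(26.5), '+'), (np.float64(57.0), '-')]
145 [(np.float64(-39.5), '+'), (np.float64(-26.5), '-'), (np.float64(-4.5), '+'), (np.float64(5.5), '-'), (np.float64(26.5), '+'), (np.float64(41.0), '-')]
```

The nest sits at strap centre (0.612,0.047) with its axis at about -6.7°. Housing size, tips and strap all agree within 2-3 mm. Candidates for the block were: large (280,218) at 137x80 mm, middle (346,215) at 96x56 mm, and small (388,257) at 76x46 mm. The middle one is right by size. I'll check it in one close crop, then move over it.

```bash
python3 - <<'E'
from h import *
p=np.load("top0.npz")["p"];cv2.imwrite("pics/blk.png",cv2.resize(p[180:250,310:390,::-1],None,fx=6,fy=6,interpolation=cv2.INTER_CUBIC))
E
python3 -m creep '3 2.5 0 0 0 -5 -1; 6 5 0 0 0 -10 -1; 9 7.5 0 0 0 -15 -1; 12 10 0 0 0 -20 -1; 14 12 0 0 0 -25 -1'
python3 -m creep '3 2.5 0 0 0 -5 -1; 6 5 0 0 0 -10 -1; 9 8 -2 0 0 -15 -1; 12 10.5 -4 0 0 -20 -1; 12.7 10.95 -6 0 0 -23.7 -1'
```

```text
time_s: 0.52
ee_pos: [0.4104, -0.4144, 0.2309]
tool_rot: [-2.247, 2.194, 0.001]
force: [-0.4, -0.1, -0.0]
opening: 0.0856
time_s: 0.93
ee_pos: [0.5391, -0.304, 0.1715]
tool_rot: [-1.75, 2.606, -0.003]
force: [0.0, -2.0, -0.3]
opening: 0.0853
```

View pics/blk.png

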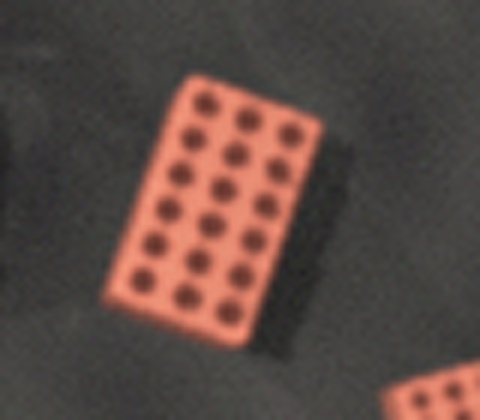

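The crop shows a plain 3x6-hole block with corners at crop (193,75), (322,122), (245,345) and (107,300), which matches the measurement. I'll descend and grasp.

```bash
python3 -m creep '0 0 -3 0 0 0 -1; 0 0 -6 0 0 0 -1; 0 0 -9 0 0 0 -1; 0 0 -11 0 0 0 -1; 0 0 -12 0 0 0 -1'; python3 -m creep '0 0 -1.5 0 0 0 -1; 0 0 -3 0 0 0 -1; 0 0 -4 0 0 0 -1; 0 0 -4.6 0 0 0 -1; 0 0 -4.6 0 0 0 -1'
```

```text
time_s: 1.35
ee_pos: [0.5333, -0.3054, 0.0478]
tool_rot: [1.753, -2.605, -0.009]
force: [-1.2, 0.6, -0.1]
opening: 0.0854
time_s: 1.77
ee_pos: [0.5348, -0.3067, 0.0044]
tool_rot: [1.753, -2.606, -0.003]
force: [0.1, 0.2, 0.8]
opening: 0.0854
```

```bash
python3 -m creep '0 0 0 0 0 0 0; 0 0 0 0 0 0 1; 0 0 0 0 0 0 1; 0 0 0 0 0 0 1; 0 0 0 0 0 0 1' 60;python3 -m creep '0 0 0 0 0 0 1; 0 0 0 0 0 0 1; 0 0 0.5 0 0 0 1; 0 0 1 0 0 0 1; 0 0 1.5 0 0 0 1' 60; python3 -m creep '0 0 1 0 0 0 1; 0 0 3 0 0 0 1; 0 0 5 0 0 0 1; 0 0 7 0 0 0 1; 0 0 9 0 0 0 1'
python3 - <<'E'
from h import *
p,d=imaging.read_camera("side");cv2.imwrite("pics/s1.png",p[...,::-1]);print(ctrl.read_state()["force"])
E
```

```text
time_s: 2.18
ee_pos: [0.5362, -0.3077, 0.0064]
tool_rot: [-1.753, 2.606, -0.003]
force: [0.0, -0.4, 5.9]
opening: 0.0549
time_s: 2.6
ee_pos: [0.5349, -0.3067, 0.0204]
tool_rot: [1.754, -2.606, -0.002]
force: [0.1, 0.5, -4.0]
opening: 0.0548
time_s: 3.02
ee_pos: [0.5351, -0.3069, 0.1117]
tool_rot: [1.754, -2.606, -0.0]
force: [-0.7, 0.0, -2.4]
opening: 0.0546
[ 1.29528849 -0.10349292 -0.04001401]
```

View pics/s1.png

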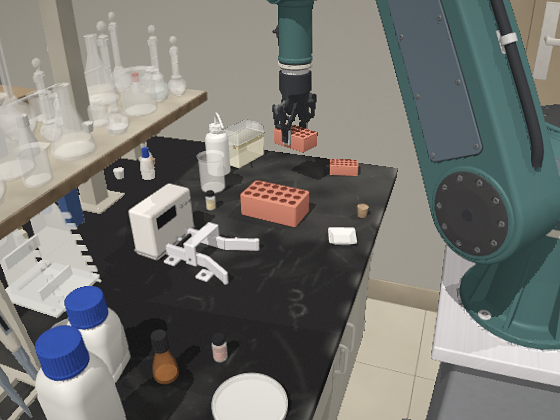

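The block is held (side view: block between the fingers at (297,138)). I'll carry it to the front of the nest mouth.

```bash
python3 -m creep '-0.5 2 0 0 0 1.5 1; -1 5 0 0 0 3 1; -2 8.5 0 0 0 5 1; -3 12 0 0 0 7 1; -3.5 15.5 0 0 0 9 1';python3 -m creep '-1 3.5 0 0 0 1.5 1; -1.5 7 0 0 0 3 1; -2 10.5 0 0 0 4.5 1; -2.7 14 0 0 0 5.4 1; -3.2 17 0 0 0 6.4 1';python3 -m creep '-0.3 2 0 0 0 0 1; -0.5 3.5 0 0 0 0 1; -0.5 4.5 0 0 0 0 1; -0.5 4.7 -1 0 0 0 1; -0.5 4.7 -2.5 0 0 0 1'
python3 -m creep '0 0 -2 0 0 0 1; 0 0 -4 0 0 0 1; 0 0 -6 0 0 0 1; 0 0 -7 0 0 0 1; 0 0 -7 0 0 0 1'
python3 - <<'E'
from h import *
print(ctrl.read_state())
p,d=imaging.read_camera("side");cv2.imwrite("pics/s2.png",p[...,::-1])
E
```

```text
time_s: 3.48
ee_pos: [0.4985, -0.1505, 0.11]
tool_rot: [1.954, -2.46, -0.002]
force: [0.8, 1.3, -2.3]
opening: 0.0547
time_s: 3.9
ee_pos: [0.4671, 0.02, 0.1103]
tool_rot: [-2.088, 2.347, 0.001]
force: [-0.4, 0.6, -2.8]
opening: 0.0547
time_s: 4.32
ee_pos: [0.4651, 0.0656, 0.0862]
tool_rot: [-2.087, 2.344, -0.004]
force: [-0.3, 0.2, -3.1]
opening: 0.055
time_s: 4.73
ee_pos: [0.4621, 0.0646, 0.0134]
tool_rot: [2.085, -2.346, -0.004]
force: [0.1, 0.3, -2.5]
opening: 0.0553
{'time_s': 4.7333, 'joint_pos': array([-9.41932694e-03,  5.04506872e-01,  2.00064412e+00,  1.50279219e-05,
        6.40050304e-01,  1.67929226e+00]), 'dq': array([ 0.00139645, -0.04256668, -0.01939508,  0.00174632,  0.04670335,
       -0.00025889]), 'joint_torque': array([-3.52466642e-02, -4.71472514e+01, -1.30146083e+01,  1.82046380e-03,
       -5.11902384e-01,  4.01910449e-05]), 'ee_pos': array([0.46214631, 0.06455317, 0.01337468]), 'tool_rot': array([ 2.08489823, -2.34649251, -0.00381198]), 'force': array([ 0.13402536,  0.30422028, -2.4973464 ]), 'torque': array([-0.03182516, -0.02920041,  0.01115992]), 'opening': 0.055290120983237795}
```

View pics/s2.png

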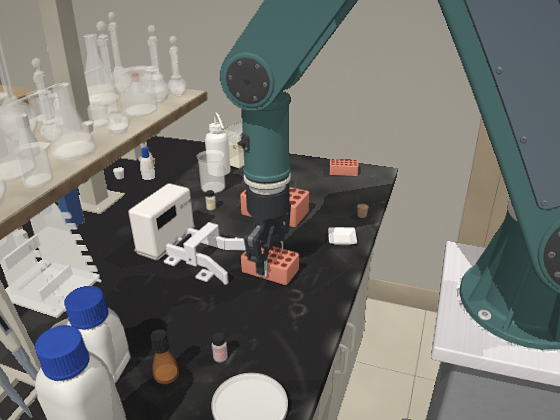

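The block is hanging just above the bench in front of the mouth (side view (270,262)). I'll set it down and release.

```bash
python3 -m creep '0 0 -0.3 0 0 0 1; 0 0 -0.6 0 0 0 1; 0 0 -0.8 0 0 0 1; 0 0 -0.8 0 0 0 1; 0 0 -0.8 0 0 0 1'; python3 -m creep '0 0 0 0 0 0 0; 0 0 0 0 0 0 -1; 0 0 0 0 0 0 -1; 0 0 0 0 0 0 -1; 0 0 0 0 0 0 -1' 40; python3 -m creep '0 0 2 0 0 0 -1; 0 0 4 0 0 0 -1; 0 0 7 0 0 0 -1; -2 0 9 0 0 0 -1; -5 0 10 0 0 0 -1';  python3 -m creep '-3 0 2 0 0 0 -1; -3 -3 4 0 0 0 -1; -3 -7 6 0 0 0 -1; -3 -11 6 0 0 0 -1; -3 -14 6 0 0 0 -1'
python3 - <<'E'
from h import *
p,d=imaging.read_camera("top");cv2.imwrite("pics/t3.png",p[...,::-1]);np.savez("top3.npz",p=p,d=d)
E
```

```text
time_s: 5.2
ee_pos: [0.4636, 0.0649, 0.0076]
tool_rot: [-2.087, 2.348, -0.001]
force: [-0.2, 0.9, -2.4]
opening: 0.0549
time_s: 5.62
ee_pos: [0.4637, 0.0649, 0.0075]
tool_rot: [-2.087, 2.348, -0.001]
force: [0.6, -0.8, -0.4]
opening: 0.0857
time_s: 6.03
ee_pos: [0.4183, 0.0647, 0.1101]
tool_rot: [-2.083, 2.343, -0.009]
force: [0.5, -0.2, -0.0]
opening: 0.0851
time_s: 6.45
ee_pos: [0.3845, -0.0776, 0.1691]
tool_rot: [-2.087, 2.345, -0.008]
force: [0.9, 0.2, -1.1]
opening: 0.0851
```

View pics/t3.png

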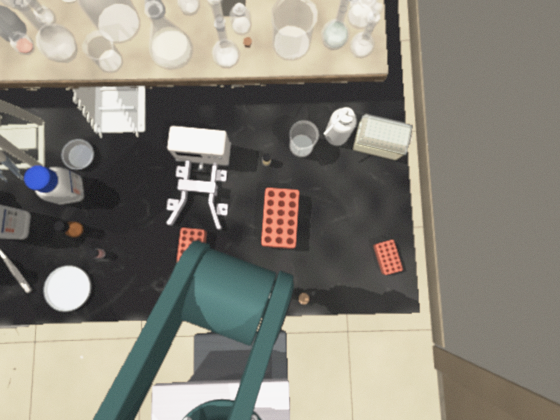

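Top view: the block's front is visible at (192,229) and looks centred on the mouth; the arm hides the rest. I'll measure the visible part against the nest.

```bash
python3 - <<'E'
from h import *
f=np.load("top3.npz");p=f["p"]
th=np.radians(-6.7);ax=np.array([np.cos(th),np.sin(th)]);ay=np.array([-ax[1],ax[0]]);o=np.array([.5228,.0575])
m=red(p).astype(np.float32)
R=p[...,0].astype(np.float32)-p[...,1]*.0
s=np.arange(-60,60.1,.5)
def edges(img,P,thr):
    uv=proj("top",P).astype(np.float32);pr=cv2.remap(img,uv[:,:1],uv[:,1:],cv2.INTER_LINEAR).ravel()
    b=(pr>thr).astype(int);e=np.nonzero(np.diff(b))[0];return e,b
g=p[...,0].astype(np.float32)
for x in range(-60,-5,5):
    P=np.c_[o+ax*x/1e3+ay*s[:,None]/1e3,np.full(len(s),.036)];e,b=edges(g,P,110);print(x,s[e])
q=p[130:260,150:250]
cv2.imwrite("pics/z3.png",cv2.resize(q[...,::-1],None,fx=4.6,fy=4.6,interpolation=cv2.INTER_CUBIC))
p,d=imaging.read_camera("side");cv2.imwrite("pics/s3.png",p[...,::-1]);np.savez("side3.npz",p=p,d=d)
E
```

```text
-60 [ 6. 30.]
-55 [ 3.5 30. ]
-50 [ 1.  29.5]
-45 [-2.5 30. ]
-40 [-30.5 -22.5 -10.5  30. ]
-35 [-31.5  30. ]
-30 [-32.   29.5]
-25 [-31.5  30. ]
-20 [-31.  30.]
-15 [-29.  29.]
-10 []
```

View pics/z3.png

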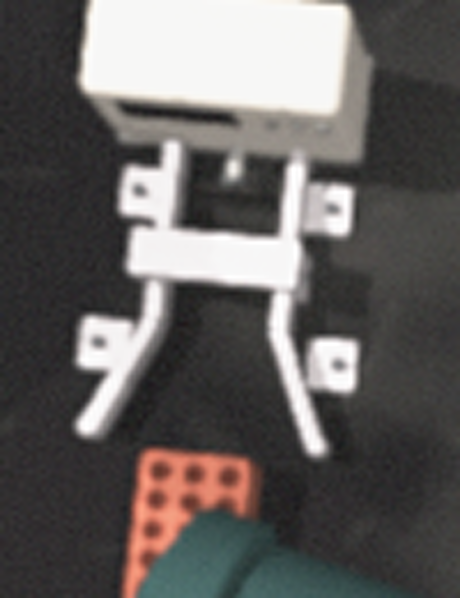

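View pics/s3.png

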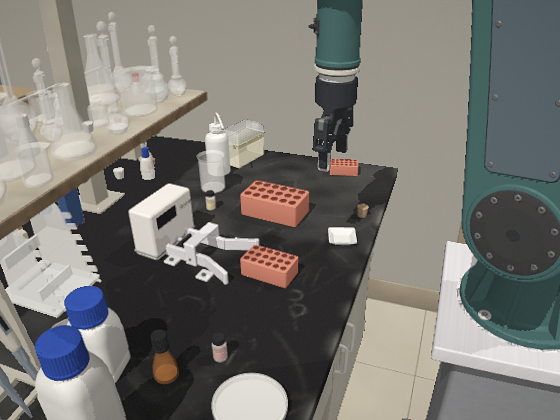

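The block sits squarely in front of the nest, within about 1 mm of its centre line and at the right yaw. The gripper has let go and is at (330,140) in the side view. Next I'll shut the fingers and come down behind the block.

```bash
python3 -m creep '0 3 0 0 0 0 1; 0 6 0 0 0 0 1; 0.1 10 0 0 0 0 1; 0.2 13.5 0 0 0 0 1; 0.2 15 0 0 0 0 1' 40; python3 -m creep '0 0 -3 0 0 0 1; 0 0 -6 0 0 0 1; 0 0 -8 0 0 0 1; 0 0 -9.5 0 0 0 1; 0 0 -10 0 0 0 1'
python3 - <<'E'
from h import *
print(ctrl.read_state()["ee_pos"])
p,d=imaging.read_camera("side");cv2.imwrite("pics/s4.png",p[120:370,150:410,::-1].repeat(2,0).repeat(2,1))
E
```

```text
time_s: 6.97
ee_pos: [0.3844, 0.0785, 0.1672]
tool_rot: [-2.088, 2.346, 0.003]
force: [0.4, -0.6, 0.6]
opening: 0.0254
time_s: 7.38
ee_pos: [0.3832, 0.0756, 0.0654]
tool_rot: [2.086, -2.345, -0.005]
force: [-0.1, 0.0, 0.8]
opening: -0.0
[0.3832247  0.07555647 0.06538931]
```

View pics/s4.png

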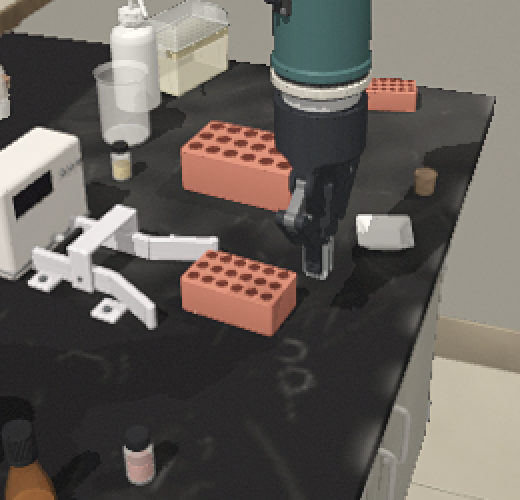

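```bash
python3 -m creep '0 0 -2 0 0 0 1; 0 0 -4 0 0 0 1; 0 0 -5 0 0 0 1; 0 0 -5.4 0 0 0 1; 0 0 -5.4 0 0 0 1'; python3 - <<'E'
from h import *
s=ctrl.read_state();th=np.radians(-6.7);ax=np.array([np.cos(th),np.sin(th)]);ay=np.array([-ax[1],ax[0]]);o=np.array([.5228,.0575])
e=s["ee_pos"];print(e,s["force"],"dock",(e[:2]-o)@ax*1000,(e[:2]-o)@ay*1000)
E
```

```text
time_s: 7.85
ee_pos: [0.3853, 0.0751, 0.0132]
tool_rot: [2.087, -2.348, -0.001]
force: [0.1, -0.8, 0.7]
opening: 0.0003
[0.38527887 0.07505524 0.01321343] [ 0.05961973 -0.76035603  0.711522  ] dock -138.63013125865487 1.3906554686351214
```

```bash
python3 -m creep '0.6 -0.07 0 0 0 0 1; 1.2 -0.14 0 0 0 0 1; 1.7 -0.2 0 0 0 0 1; 2.1 -0.25 0 0 0 0 1; 2.5 -0.29 0 0 0 0 1'; python3 -m creep '0.5 -0.06 0 0 0 0 1; 1 -0.12 0 0 0 0 1; 1.5 -0.18 0 0 0 0 1; 2 -0.23 0 0 0 0 1; 2.5 -0.29 0 0 0 0 1';python3 -m creep '0.5 -0.06 0 0 0 0 1; 1 -0.12 0 0 0 0 1; 1.5 -0.18 0 0 0 0 1; 2 -0.23 0 0 0 0 1; 2.5 -0.29 0 0 0 0 1'
python3 - <<'E'
from h import *
p,d=imaging.read_camera("side");cv2.imwrite("pics/s5.png",p[120:370,110:370,::-1].repeat(2,0).repeat(2,1))
p,d=imaging.read_camera("top");cv2.imwrite("pics/t5.png",cv2.resize(p[130:260,150:250,::-1],None,fx=4.6,fy=4.6,interpolation=cv2.INTER_CUBIC))
E
```

```text
time_s: 8.27
ee_pos: [0.411, 0.0719, 0.0137]
tool_rot: [-2.087, 2.348, -0.0]
force: [-1.5, 0.0, 0.3]
opening: 0.0001
time_s: 8.68
ee_pos: [0.4358, 0.069, 0.0132]
tool_rot: [2.087, -2.348, -0.0]
force: [-2.9, 0.2, 1.1]
opening: 0.0001
time_s: 9.1
ee_pos: [0.461, 0.0661, 0.0132]
tool_rot: [-2.087, 2.348, 0.0]
force: [-1.2, 0.4, 0.1]
opening: -0.0004
```

View pics/s5.png

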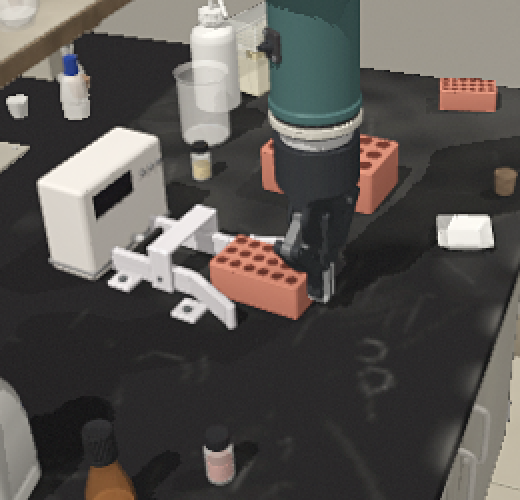

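View pics/t5.png

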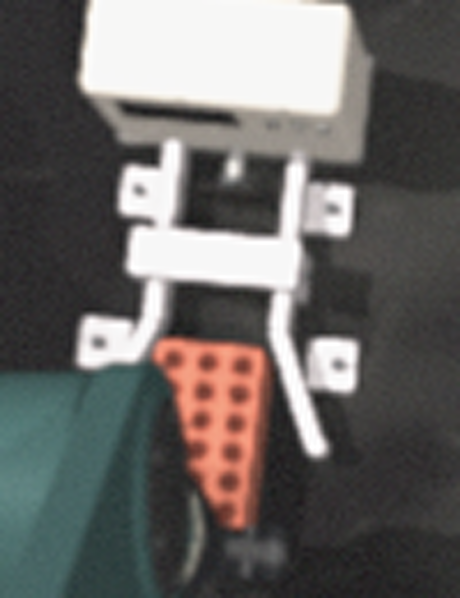

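The block's front is in the flare, parallel to the rails (top crop front edge at (155..265,345)), with a push force of 1-3 N. I'll continue more slowly.

```bash
python3 -m creep '0.3 -0.04 0 0 0 0 1; 0.6 -0.07 0 0 0 0 1; 0.9 -0.11 0 0 0 0 1; 1.2 -0.14 0 0 0 0 1; 1.5 -0.18 0 0 0 0 1'; python3 -m creep '0.3 -0.04 0 0 0 0 1; 0.6 -0.07 0 0 0 0 1; 0.9 -0.11 0 0 0 0 1; 1.2 -0.14 0 0 0 0 1; 1.5 -0.18 0 0 0 0 1'; python3 -m creep '0.3 -0.04 0 0 0 0 1; 0.6 -0.07 0 0 0 0 1; 0.9 -0.11 0 0 0 0 1; 1.2 -0.14 0 0 0 0 1; 1.5 -0.18 0 0 0 0 1'
```

```text
time_s: 9.62
ee_pos: [0.4756, 0.0644, 0.0132]
tool_rot: [-2.087, 2.348, 0.0]
force: [-1.0, -0.0, -0.9]
opening: -0.0001
time_s: 10.03
ee_pos: [0.4907, 0.0626, 0.0132]
tool_rot: [-2.087, 2.348, 0.0]
force: [-0.6, -0.1, -0.6]
opening: -0.0
time_s: 10.45
ee_pos: [0.5057, 0.0608, 0.0133]
tool_rot: [-2.087, 2.348, 0.0]
force: [-1.2, -0.3, -1.0]
opening: -0.0005
```

```bash
python3 -m creep '0.3 -0.04 0 0 0 0 1; 0.6 -0.07 0 0 0 0 1; 0.9 -0.11 0 0 0 0 1; 1.2 -0.14 0 0 0 0 1; 1.5 -0.18 0 0 0 0 1'; for i in 1 2; do python3 -m creep '0.05 -0.006 0 0 0 0 1; 0.1 -0.012 0 0 0 0 1; 0.15 -0.018 0 0 0 0 1; 0.2 -0.023 0 0 0 0 1; 0.25 -0.029 0 0 0 0 1'|grep -E "ee_pos|force"; done
```

```text
time_s: 10.87
ee_pos: [0.5206, 0.059, 0.0133]
tool_rot: [-2.087, 2.348, 0.0]
force: [-0.4, 0.2, 0.2]
opening: 0.0001
ee_pos: [0.5225, 0.0587, 0.0133]
force: [-1.2, -1.1, -0.2]
ee_pos: [0.5254, 0.0584, 0.0132]
force: [-0.8, -0.4, 0.1]
```

```bash
python3 - <<'E'
from h import *
p,d=imaging.read_camera("top");cv2.imwrite("pics/t6.png",cv2.resize(p[130:260,150:250,::-1],None,fx=4.6,fy=4.6,interpolation=cv2.INTER_CUBIC))
p,d=imaging.read_camera("side");cv2.imwrite("pics/s6.png",p[160:300,110:310,::-1].repeat(4,0).repeat(4,1))
E
```

```text
(no output)
```

View pics/t6.png

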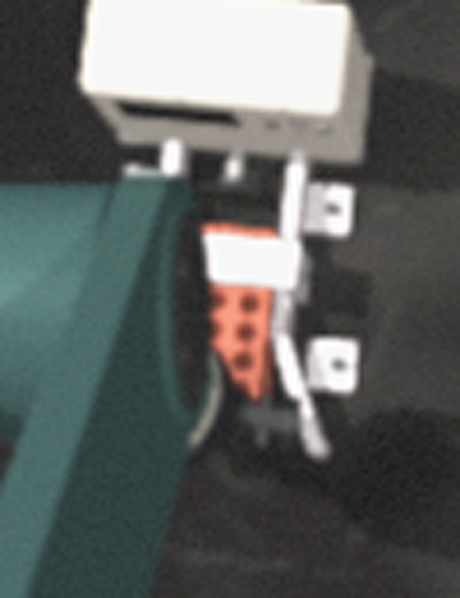

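View pics/s6.png

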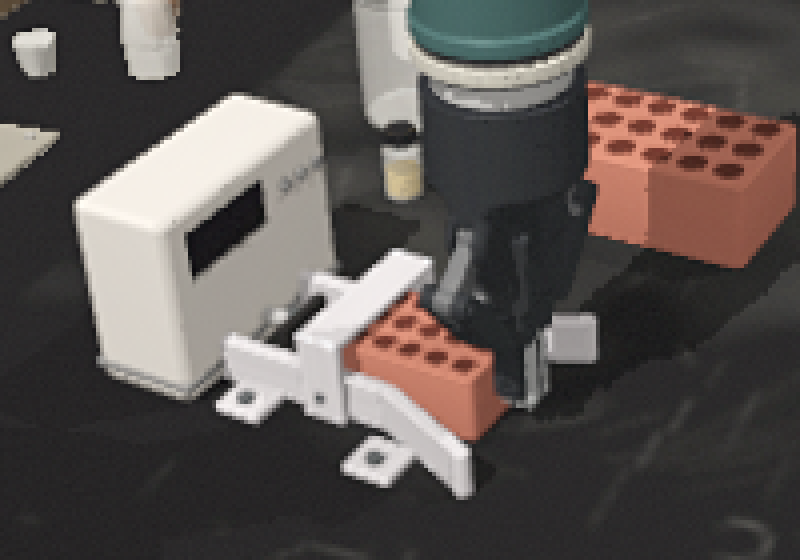

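The front edge shows beyond the strap at crop (270,228), with the dark stop ahead at about y=205. Roughly 10 mm remain, so I'll creep.

```bash
for i in 1 2 3; do python3 -m creep '0.05 -0.006 0 0 0 0 1; 0.1 -0.012 0 0 0 0 1; 0.15 -0.018 0 0 0 0 1; 0.2 -0.023 0 0 0 0 1; 0.25 -0.029 0 0 0 0 1'|grep -E "ee_pos|force"; done
```

```text
ee_pos: [0.528, 0.0581, 0.0133]
force: [-1.2, -0.1, -0.2]
ee_pos: [0.5304, 0.0578, 0.0132]
force: [-1.4, 0.4, 0.8]
ee_pos: [0.5329, 0.0576, 0.0133]
force: [-1.2, 0.7, 0.3]
```

```bash
python3 -m creep '0.05 -0.006 0 0 0 0 1; 0.1 -0.012 0 0 0 0 1; 0.14 -0.017 0 0 0 0 1; 0.18 -0.021 0 0 0 0 1; 0.2 -0.023 0 0 0 0 1'|grep -E "ee_pos|force"
```

```text
ee_pos: [0.535, 0.0573, 0.0133]
force: [-0.9, -0.2, 0.1]
```

```bash
python3 -m creep '0.04 -0.005 0 0 0 0 1; 0.08 -0.009 0 0 0 0 1; 0.12 -0.014 0 0 0 0 1; 0.16 -0.019 0 0 0 0 1; 0.2 -0.023 0 0 0 0 1'|grep -E "ee_pos|force"
```

```text
ee_pos: [0.5369, 0.0571, 0.0133]
force: [-1.5, -0.6, -0.1]
```

```bash
python3 -m creep '0.04 -0.005 0 0 0 0 1; 0.08 -0.009 0 0 0 0 1; 0.12 -0.014 0 0 0 0 1; 0.16 -0.019 0 0 0 0 1; 0.2 -0.023 0 0 0 0 1'|grep -E "ee_pos|force"
```

```text
ee_pos: [0.5389, 0.0569, 0.0133]
force: [-0.8, -0.1, -0.4]
```

```bash
python3 -m creep '0.04 -0.005 0 0 0 0 1; 0.08 -0.009 0 0 0 0 1; 0.12 -0.014 0 0 0 0 1; 0.16 -0.019 0 0 0 0 1; 0.2 -0.023 0 0 0 0 1'|grep -E "ee_pos|force"
```

```text
ee_pos: [0.5409, 0.0566, 0.0133]
force: [-1.7, -0.2, -0.6]
```

```bash
python3 - <<'E'
from h import *
p,d=imaging.read_camera("top");cv2.imwrite("pics/t7.png",cv2.resize(p[150:230,170:230,::-1],None,fx=7,fy=7,interpolation=cv2.INTER_CUBIC))
E
```

```text
(no output)
```

View pics/t7.png

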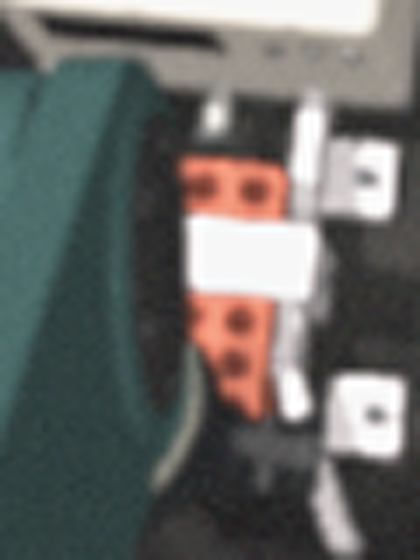

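The front edge at crop (235,157) is almost against the dark stop. I'll take smaller steps.

```bash
python3 -m creep '0.03 -0.004 0 0 0 0 1; 0.06 -0.007 0 0 0 0 1; 0.09 -0.011 0 0 0 0 1; 0.12 -0.014 0 0 0 0 1; 0.15 -0.018 0 0 0 0 1'|grep -E "ee_pos|force"
```

```text
ee_pos: [0.5424, 0.0565, 0.0133]
force: [-1.2, 0.4, -1.0]
```

```bash
python3 -m creep '0.03 -0.004 0 0 0 0 1; 0.06 -0.007 0 0 0 0 1; 0.09 -0.011 0 0 0 0 1; 0.12 -0.014 0 0 0 0 1; 0.15 -0.018 0 0 0 0 1'|grep -E "ee_pos|force"
```

```text
ee_pos: [0.5439, 0.0563, 0.0132]
force: [-0.8, 0.1, -0.1]
```

```bash
python3 -m creep '0.03 -0.004 0 0 0 0 1; 0.06 -0.007 0 0 0 0 1; 0.09 -0.011 0 0 0 0 1; 0.12 -0.014 0 0 0 0 1; 0.15 -0.018 0 0 0 0 1'|grep -E "ee_pos|force"
```

```text
ee_pos: [0.5445, 0.0562, 0.0131]
force: [-5.6, 0.8, 1.5]
```

Contact with the stop: 5.6 N. I'll raise it gently toward 10 N.

```bash
python3 -m creep '0.01 -0.001 0 0 0 0 1; 0.02 -0.002 0 0 0 0 1; 0.03 -0.004 0 0 0 0 1; 0.03 -0.004 0 0 0 0 1; 0.03 -0.004 0 0 0 0 1'|grep -E "ee_pos|force"
```

```text
ee_pos: [0.5445, 0.0562, 0.0131]
force: [-5.4, 0.3, 2.0]
```

```bash
python3 -m creep '0.01 -0.001 0 0 0 0 1; 0.02 -0.002 0 0 0 0 1; 0.03 -0.004 0 0 0 0 1; 0.04 -0.005 0 0 0 0 1; 0.04 -0.005 0 0 0 0 1'|grep -E "ee_pos|force"
```

```text
ee_pos: [0.5445, 0.0562, 0.013]
force: [-5.5, 1.4, 2.4]
```

```bash
python3 -m creep '0.02 -0.002 0 0 0 0 1; 0.04 -0.005 0 0 0 0 1; 0.05 -0.006 0 0 0 0 1; 0.05 -0.006 0 0 0 0 1; 0.05 -0.006 0 0 0 0 1'|grep -E "ee_pos|force"; python3 - <<'E'
from h import *
s=ctrl.read_state();print(s)
E
```

```text
ee_pos: [0.5445, 0.0561, 0.0129]
force: [-5.3, 1.4, 3.1]
{'time_s': 17.2667, 'joint_pos': array([-2.36160741e-02,  5.73719318e-01,  1.81979923e+00,  3.25942913e-04,
        7.51763616e-01,  1.66430934e+00]), 'dq': array([ 6.45003599e-04, -3.94202048e-04,  2.45292649e-03, -8.38526504e-04,
        2.66700176e-05, -1.28706504e-03]), 'joint_torque': array([-9.75408107e-01, -5.38077271e+01, -1.98861390e+01, -2.20775977e-01,
       -2.33157389e+00,  2.08930942e-03]), 'ee_pos': array([0.54448724, 0.05614116, 0.01290762]), 'tool_rot': array([ 2.08563556, -2.3459997 , -0.00420414]), 'force': array([-5.25532716,  1.44929114,  3.07386735]), 'torque': array([0.17329589, 0.98449635, 0.03062454]), 'opening': -0.0001824115127473132}
```

```bash
python3 - <<'E'
from h import *
p,d=imaging.read_camera("side");cv2.imwrite("pics/s8.png",p[160:300,110:310,::-1].repeat(4,0).repeat(4,1))
p,d=imaging.read_camera("top");cv2.imwrite("pics/t8.png",cv2.resize(p[150:230,170:230,::-1],None,fx=7,fy=7,interpolation=cv2.INTER_CUBIC))
print(ctrl.read_state()["force"])
E
```

```text
[-7.89593107  1.42516332  3.11609665]
```

View pics/s8.png

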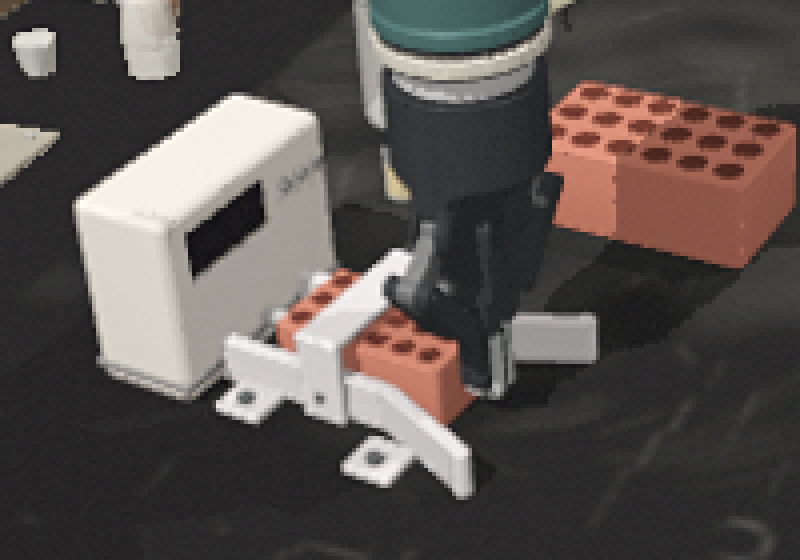

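View pics/t8.png

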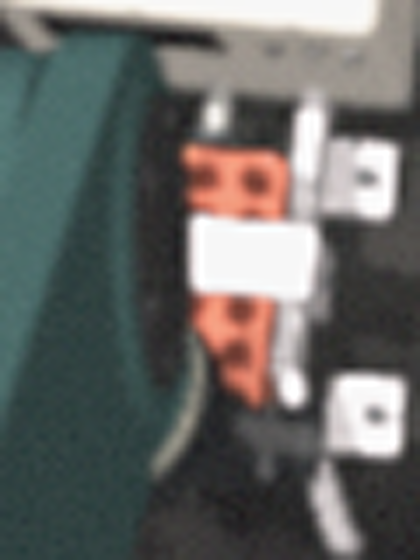

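```bash
python3 - <<'E'
from h import *
s0=ctrl.read_state()
p,d=imaging.read_camera("side");C=cloud("side",d)
th=np.radians(-6.7);ax=np.array([np.cos(th),np.sin(th)]);ay=np.array([-ax[1],ax[0]]);o=np.array([.5228,.0575])
S=C[200:262,195:250].reshape(-1,3)
D=np.c_[(S[:,:2]-o)@ax,(S[:,:2]-o)@ay,S[:,2]]*1000
lum=p[200:262,195:250].sum(2).ravel()
k=(lum<170)&(D[:,2]>20)&(D[:,2]<110)&(D[:,0]<110)
for z in range(20,110,10):
    q=D[k&(D[:,2]>=z)&(D[:,2]<z+10)]
    if len(q)>3: print(z,len(q),"x",np.percentile(q[:,0],[5,50,95]).round(),"y",np.percentile(q[:,1],[5,50,95]).round())
print(s0["force"],ctrl.read_state()["force"],ctrl.read_state()["ee_pos"])
E
python3 -m creep '0 0 0 0 0 0 1; 0 0 0 0 0 0 1; 0 0 0 0 0 0 1; 0 0 0 0 0 0 1; 0 0 0 0 0 0 1'|grep -E "ee_pos|force"
```

```text
20 17 x [12. 17. 27.] y [ 4. 15. 17.]
30 35 x [15. 22. 44.] y [12. 15. 19.]
40 23 x [16. 19. 27.] y [11. 15. 17.]
50 29 x [10. 12. 30.] y [-11.   4.  23.]
60 120 x [10. 12. 31.] y [-25.  10.  35.]
70 102 x [ 9. 12. 28.] y [-36.  18.  47.]
80 147 x [ 6. 12. 27.] y [-41.  15.  52.]
90 147 x [ 6. 12. 24.] y [-44.  19.  61.]
100 134 x [ 4. 12. 19.] y [-51.  16.  60.]
[-7.89593107  1.42516332  3.11609665] [-5.76232814  0.73809321  3.45032167] [0.54447411 0.05615909 0.01289853]
ee_pos: [0.5445, 0.0561, 0.0129]
force: [-6.5, 1.2, 2.8]
```

```bash
python3 -m creep '0.02 -0.002 0 0 0 0 1; 0.04 -0.005 0 0 0 0 1; 0.06 -0.007 0 0 0 0 1; 0.06 -0.007 0 0 0 0 1; 0.06 -0.007 0 0 0 0 1'|grep -E "ee_pos|force|rot"
```

```text
ee_pos: [0.5445, 0.0561, 0.0128]
tool_rot: [2.085, -2.345, -0.005]
force: [-8.3, 0.4, 3.6]
```

```bash
python3 -m creep '0.02 -0.002 0 0 0 0 1; 0.04 -0.005 0 0 0 0 1; 0.06 -0.007 0 0 0 0 1; 0.06 -0.007 0 0 0 0 1; 0.06 -0.007 0 0 0 0 1'|grep -E "ee_pos|force|rot"
```

```text
ee_pos: [0.5445, 0.0561, 0.0127]
tool_rot: [2.085, -2.345, -0.007]
force: [-8.1, 1.6, 3.8]
```

```bash
python3 -m creep '0.02 -0.002 0 0 0 0 1; 0.04 -0.005 0 0 0 0 1; 0.06 -0.007 0 0 0 0 1; 0.06 -0.007 0 0 0 0 1; 0.06 -0.007 0 0 0 0 1'|grep -E "ee_pos|force|rot"
```

```text
ee_pos: [0.5445, 0.0561, 0.0126]
tool_rot: [2.084, -2.344, -0.008]
force: [-9.3, 1.3, 4.1]
```

```bash
python3 -m creep '0 0 0 0 0 0 1; 0 0 0 0 0 0 1; 0 0 0 0 0 0 1; 0 0 0 0 0 0 1; 0 0 0 0 0 0 1'|grep -E "ee_pos|force|rot"
```

```text
ee_pos: [0.5444, 0.0561, 0.0126]
tool_rot: [2.084, -2.344, -0.008]
force: [-9.4, 1.2, 4.6]
```

```bash
python3 -m creep '0.02 -0.002 0 0 0 0 1; 0.03 -0.004 0 0 0 0 1; 0.03 -0.004 0 0 0 0 1; 0.03 -0.004 0 0 0 0 1; 0.03 -0.004 0 0 0 0 1'|grep -E "ee_pos|force|rot";python3 -m creep '0 0 0 0 0 0 1; 0 0 0 0 0 0 1; 0 0 0 0 0 0 1; 0 0 0 0 0 0 1; 0 0 0 0 0 0 1'|grep -E "time|ee_pos|force|rot"
```

```text
ee_pos: [0.5444, 0.0561, 0.0126]
tool_rot: [2.084, -2.344, -0.008]
force: [-10.1, 0.8, 5.4]
time_s: 20.33
ee_pos: [0.5444, 0.0561, 0.0125]
tool_rot: [2.084, -2.344, -0.008]
force: [-9.9, 2.4, 5.3]
```

Held at about 10 N for nearly a second. I'll back straight off, slowly at first, then lift away.

```bash
python3 -m creep '-0.1 0.012 0 0 0 0 1; -0.2 0.023 0 0 0 0 1; -0.3 0.035 0 0 0 0 1; -0.5 0.06 0 0 0 0 1; -0.8 0.09 0 0 0 0 1'|grep -E "ee_pos|force";python3 -m creep '-0.5 0.06 0 0 0 0 1; -1.2 0.14 0 0 0 0 1; -2.2 0.26 0 0 0 0 1; -3.4 0.4 0 0 0 0 1; -4.5 0.5 0 0 0 0 1'|grep -E "ee_pos|force"; python3 -m creep '-1 0.1 2 0 0 0 1; -2 0.2 5 0 0 0 1; -3 0.2 8 0 0 0 1; -4 -2 11 0 0 0 1; -4 -5 14 0 0 0 1'|grep -E "ee_pos|force";python3 -m creep '0 -4 0 0 0 0 1; 0 -8 0 0 0 0 1; 0 -12 0 0 0 0 1; 0 -15 0 0 0 0 1; 0 -17 0 0 0 0 1'|grep -E "ee_pos|force"
python3 - <<'E'
from h import *
p,d=imaging.read_camera("side");cv2.imwrite("pics/s9.png",p[...,::-1])
p,d=imaging.read_camera("top");cv2.imwrite("pics/t9.png",p[...,::-1]);np.savez("top9.npz",p=p,d=d)
cv2.imwrite("pics/t9z.png",cv2.resize(p[130:235,160:240,::-1],None,fx=5.5,fy=5.5,interpolation=cv2.INTER_CUBIC))
E
```

```text
ee_pos: [0.5429, 0.0564, 0.0137]
force: [1.7, -0.4, 0.1]
ee_pos: [0.4943, 0.0617, 0.0133]
force: [0.2, 0.2, 0.9]
ee_pos: [0.4517, 0.0136, 0.1535]
force: [1.0, 0.6, -0.2]
ee_pos: [0.4551, -0.1606, 0.153]
force: [0.5, -0.6, -0.6]
```

View pics/s9.png

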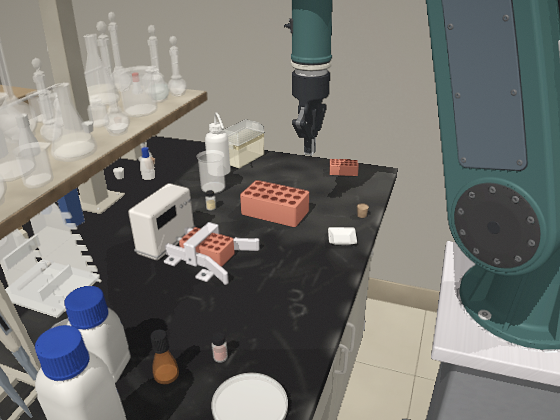

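View pics/t9.png

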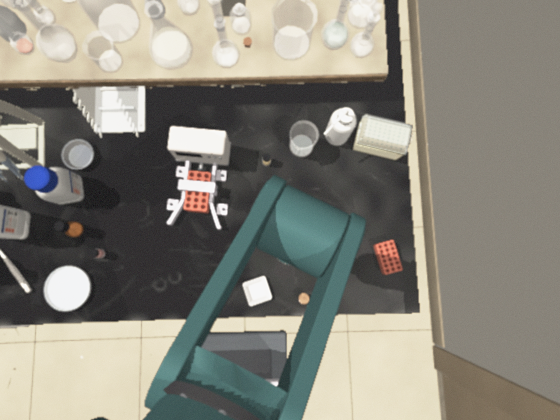

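View pics/t9z.png

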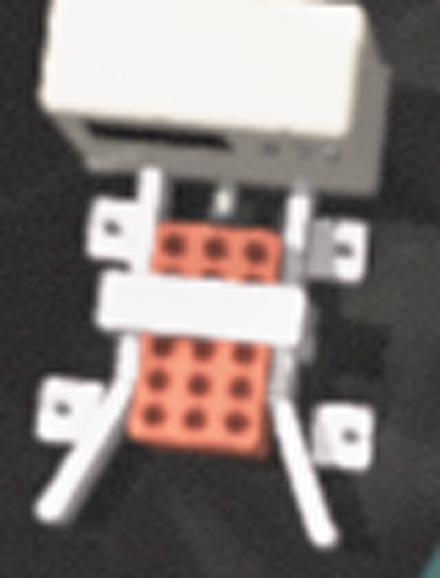

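```bash
python3 - <<'E'
from h import *
f=np.load("top9.npz");p,d=f["p"],f["d"];C=cloud("top",d)
th=np.radians(-6.7);ax=np.array([np.cos(th),np.sin(th)]);ay=np.array([-ax[1],ax[0]]);o=np.array([.5228,.0575])
g=red(p).astype(np.float32)
s=np.arange(0,150,.5)
for y in (-20,-10,0,10,20):
    P=np.c_[o+ax*s[:,None]/1e3+ay*y/1e3,np.full(len(s),.036)];uv=proj("top",P).astype(np.float32)
    pr=cv2.remap(g,uv[:,:1],uv[:,1:],cv2.INTER_LINEAR).ravel()>127;i=np.nonzero(pr)[0];print(y,"rear",s[i[0]],"front",s[i[-1]])
m=red(p)>0;m[:,:180]=0;m[:,220:]=0;m[:165]=0;m[215:]=0
print("z rear",np.nanmedian(C[200:210][m[200:210]][:,2]),"front",np.nanmedian(C[168:178][m[168:178]][:,2]))
print(ctrl.read_state()["force"],ctrl.read_state()["time_s"])
E
```

```text
-20 rear 28.0 front 131.0
-10 rear 27.0 front 130.0
0 rear 28.0 front 129.0
10 rear 27.5 front 130.5
20 rear 29.0 front 130.0
z rear 0.03681468665019809 front 0.03695249349448114
[ 0.3170919  -0.67086403  0.14247122] 22.1
```

```bash
python3 -c "
from bench import ctrl
print(ctrl.job_done())"
```

```text
the job is handed in; nothing more can be done
None
```

The tube block is in the docking nest, resting against the rubber end stop, and the job was handed in at about 22 s of the 58 s allowed. I set the middle-sized block (96 x 56 mm) down in front of the mouth and let go. I then pushed it lengthwise from behind with shut fingers, between the rails and under the strap, until I felt the stop.

**Forces:** Push readings stayed under 3 N until the stop, where I raised the press slowly and held it at about 9–10 N for over a second. These readings come only at the end of each move, so brief peaks between them were not seen; the highest was about 10 N along the push and 11.5 N in total.

**Last checks:** The final pictures show the block flat (top at 37 mm front and rear) and square to the rails within about 2 mm. Its front face is at about x = 130 mm of the nest, which agrees with the roughly 129 mm felt by the arm. The gripper is well clear, nothing else appears moved, and the arm hides the large block in the last top view but the side view shows it in place.

**Oddities:** My pixel edges read the block several millimetres too long because of image blur. While pressing, the fingers also dragged down its rear face, with up to about 5 N of vertical force. No check failed.

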